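# Backstamp a tile on the treadle press

### The job

Slide the terracotta tile along its channel under the stamp head of the green press until it is fully home against the back stops, then press the treadle all the way down to its stop, keep it down for a good second so the red stamp bears on the tile, and let it come back up. Next push the yellow ejector tab all the way towards the loading end so that the tile is pushed out of the channel, let the tab spring back, and lay the tile flat, same face up, on the middle of the brown ware board. Leave the cup and the bottle beside the press standing where they are.

Things in the scene. Friction and masses are not known exactly. Their poses are not given: they have to be found in the camera images.
- tile: loose terracotta tile 120 x 60 x 12 mm (long along its x), about 0.17 kg; origin at the centre of its underside, z up. It starts on the press, in the mouth of the channel, 40 to 65 mm short of home, its near end standing out over the loading tongue.
- press: green bench press, fixed; origin at table height under the mouth of the tile channel, x into the channel, z up. Bed top 30 mm high, x 0..190, y -50..110 mm. Stamp head and column: x 47..191, y -28..28, up to z 111 mm. Treadle to the right (-y), ejector tab to the left (+y).
- channel_mouth (a point): on the channel floor at its mouth (press x 0, y 0, z 30 mm). From here two aluminium rails 12 mm high, 12.5 mm wide, 63 mm apart, run to x 110 mm, where the back stops are. Before it the loading tongue, 140 mm long, 46 mm wide, same height: the tile overhangs it 7 mm on each side.
- tile_home (a point): on the channel floor of the press (z 30 mm, axes as the press): the tile's origin is here when it is fully home against the back stops; the tile then still stands 10 mm out of the rails.
- treadle (a joint): treadle angle, rad: 0 = up (rest), 0.26 = down on its stop. Spring-loaded, hinged at the far end (press frame x 150, z 45 mm), about 5 N to start and 15 N at the stop, measured at the pad; it drives the stamp down.
- treadle_pad (a point): point on top of the black treadle plate with red ribs (plate 80 x 60 mm), 150 mm from the hinge axis, at press frame y -110 mm; it moves with the treadle: from z about 96 mm at rest to about 57 mm at the stop, and about 6 mm towards the loading end. Press here from above.
- stamp_pad: red spring-mounted stamp pad 44 x 40 mm under the head, centred at press frame x 70, y 0; origin at the centre of its lower face, 62 mm above the table at rest; comes down about 20 mm onto a tile that is home.
- ejector (a joint): ejector slide, m: 0 = at rest (towards the column), 0.060 = fully pressed towards the loading end (-x of the press). Spring-loaded, 2 to 6 N. Its steel pusher drives the tile out 60 mm less a 2 mm gap.
- ejector_tab (a point): centre of the upright yellow tab's back face (the face to push, facing +x of the press), z 70 mm. Tab 34 mm wide in y, 12 mm thick in x, from 33 to 88 mm above the table, at press frame y +85 mm; the bed behind it is clear for 66 mm.
- board: brown hardboard ware board 325 x 285 x 6 mm lying on the table, fixed; origin at the centre of its underside, x along the 325 mm side.
- cup: cream bisque cup 62 mm wide, 58 mm high, loose, left of the loading tongue; origin at the centre of its underside. To be left alone.
- bottle: small red squeeze bottle, 34 mm wide, 87 mm high, loose, before the treadle; origin at the centre of its underside. To be left alone.

How it is judged:
On the way, in this order (a step that is already met when the one before it is completed fails the run):
1. the tile is home against the back stops (within 5 mm), the treadle still up (x of tile in the frame of tile_home between -0.005 and 0.005 m and y of tile in the frame of tile_home between -0.005 and 0.005 m and z of tile in the frame of tile_home between -0.004 and 0.005 m and value of joint treadle below 0.06 rad), for 0.2 s.
2. the treadle is down on its stop (over 0.235 rad) for 0.6 s, the stamp bearing on the tile at home (x of tile in the frame of tile_home between -0.005 and 0.005 m and y of tile in the frame of tile_home between -0.005 and 0.005 m and z of tile in the frame of tile_home between -0.004 and 0.005 m and value of joint treadle above 0.235 rad and contact force between stamp_pad and tile above 1 N), for 0.6 s.
3. the treadle is up again (value of joint treadle below 0.04 rad), for 0.1 s.
4. the ejector is pressed fully (over 54 mm) and the tile pushed out at least 45 mm (value of joint ejector above 0.054 m and x of tile in the frame of tile_home below -0.045 m and value of joint treadle below 0.06 rad), for 0.05 s.
At the end, for the whole second after the job is handed in: The tile lies flat (within 0.06 rad), same face up and at rest on the ware board, its centre within 90 mm along x and 75 mm along y of the board's centre; the treadle is up (below 0.04 rad) and the ejector back (below 5 mm) (x of tile in the frame of board between -0.09 and 0.09 m and y of tile in the frame of board between -0.075 and 0.075 m and z of tile in the frame of board between 0.003 and 0.01 m and angle between tile's own z axis and vertical below 0.06 rad and linear speed of tile below 0.02 m/s and value of joint treadle below 0.04 rad and value of joint ejector below 0.005 m); the robot touches nothing.
It fails at once if the cup is shifted over 30 mm or tipped (distance of cup from where it was at the start of the episode above 0.03 m or angle between cup's own z axis and vertical above 0.4 rad).
It fails at once if the bottle is shifted over 30 mm or tipped (distance of bottle from where it was at the start of the episode above 0.03 m or angle between bottle's own z axis and vertical above 0.4 rad).
It also fails if it takes over 67 s, if anything falls off the work surface, if the arm or the gripper's body presses on something with over 40 N, if the wrist force passes 120 N, or if a joint passes its speed limit or range.

### The arm

A 6-joint arm with a two-finger parallel gripper is mounted at the origin on the work surface; the furniture and walls round the work are solid. World frame = base frame: x ahead of the robot, y to its left, z up, the work surface at z = 0. Lengths are in m, angles in rad, forces in N, time in s.
With the tool pointing down it reaches from about 0.25 to 0.775 m from the base axis. Payload 4 kg.
Tool frame: the origin (TCP) lies midway between the tips of the shut fingers; the grasp point (between the pads) lies 19 mm behind it; z points along the fingers, y is the line along which they close (so a half turn about z gives the same grasp; the last joint's range is limited). The gripper opens to 94 mm and grips with 3 to 60 N. Pads are 16 mm wide; open, the fingers measure 119 mm over their backs; the gripper's body (75 mm by 177 mm) begins 78 mm behind the grasp point.
Start: joints at [1.105, 0.087, 1.371, -0, 1.684, -0.103], TCP at [0.195, 0.514, 0.206] pointing down, gripper open.
Joint ranges: [-3.1, 3.1], [-0.76, 2.03], [0.27, 2.55], [-1.08, 4.22], [0.17, 2.65], [-2.57, 2.57]. Speed limits (rad/s): [2.79, 2.79, 3.14, 3.14, 3.14, 3.14].

### API

Orientations are given as [roll, pitch, yaw] about the fixed x, y, z axes, in that order (R = Rz(yaw) Ry(pitch) Rx(roll)).
In Python, from bench import robot gives the robot as it stands. The module is installed in compiled form; this text tells all that it offers.
- The arm moves only by the tool arm_command, never from a script. Its argument "targets" is a list of rows, each a list of 4 numbers: the shift along the world's x, y, z as a fraction of full scale, then the turn about the world's z as a fraction of full scale. A call has 1 to 8 rows; each row is the pose to reach, as a shift and turn from the pose commanded when the call began; what a row does not reach only later rows make up. Full scale, the value 1, is 0.5 m for a shift and 120 degrees for a turn. A row lasts 1/12 s, in which the tool goes at most 41.7 mm and 7.16 degrees, less where a joint would pass 70% of its speed; a pose out of reach is approached as far as the arm can. A call with a number of a shift or a turn outside -1 to 1 is refused whole. A call with a gripper value outside its range is refused whole. "claw" is the closure, from 0 (fully open) to 1 (shut), set as the call begins (left out, the last holds). The fingers move at their own pace and stop on an object; the grip force is fixed at half the most. Time passes only in rows, so rows that repeat a pose let the fingers close. It gives the time, the measured TCP pose, the force, the opening and the grip force at its end, in the units of the state.
- robot.get_obs(): the state, without advancing time (a new reading comes with each control period).
- robot.snapshot(name): name is "side" or "top"; returns the picture (384x512x3 uint8, red, green, blue); there is no depth.
- robot.camera_info(name): a dict with "vfov" (degrees; the focal length in pixels is half the picture's height over the tangent of half this angle, whatever the lens; pixels are square), "cx", "cy" (the principal point, pixels), "extrinsics" (4x4, takes a point from camera to world coordinates). Camera axes: x right, y up, looking along -z (the intrinsics and any distortion apply to the point x, -y, -z); pixel columns grow to the right and rows downward; lengths in m; the calibration is good to about 2 mm. A picture is of the moment at which its call begins. camera_info takes no time and is no camera call.
- robot.close_job(): hands the job in; it is judged then, once.
The state is a dict: "time": time; "joint_positions": joint angles; "qvel": joint speeds; "joint_torque": joint torques, N m; "tool_pos": TCP position; "ee_rot": TCP orientation; "wrist_force": force on the tool from outside, world axes, zero at the start; "wrist_torque": the same for the moment, N m; "width": finger opening in m; "finger_force": force on a finger pad.
Only numpy, scipy, OpenCV 4.12 (cv2) and the standard library are available. Lean on these libraries where they do the work, as an engineer would, in place of code of your own. Each camera call takes 0.05 s, during which the arm holds its last target. There are 200 camera calls.

## Working session

There is one attempt and no reset: what is moved stays moved. The work goes in short steps, Python scripts to look and compute and a tool call to move; the robot and the scene stay as the last step left them, time stands still between calls to the robot, and variables do not carry over. Pictures are saved under pics/ and viewed, at most 10 in all, crops included, and the job is handed in when it is done.

Besides the shell and the picture viewer there is one more tool, called after "Emit:" as name(argument=value, ...), one argument or row to a line, values as JSON. arm_command: Moves the arm, as the interface text tells. Shift numbers are shares of 0.5 m and turn numbers shares of 120 degrees, none past 1 either way. Its arguments: {"type":"object","properties":{"targets":{"type":"array"},"claw":{"type":"number"}},"required":["targets"]}

```bash
mkdir -p pics; cat > h.py <<'E'
from bench import robot
import numpy as np, cv2
def info(n):
    c=robot.camera_info(n); return c
def snap(n,f=None):
    im=np.array(robot.snapshot(n)); 
    if f: cv2.imwrite('pics/'+f,im[:,:,::-1])
    return im
def ray(n,u,v):
    c=robot.camera_info(n); f=192/np.tan(np.radians(c['vfov'])/2); E=np.array(c['extrinsics'])
    d=np.array([(u-c['cx'])/f,-(v-c['cy'])/f,-1.]); return E[:3,3],E[:3,:3]@d
def onz(n,u,v,z):
    o,d=ray(n,u,v); return o+d*(z-o[2])/d[2]
def tri(n1,p1,n2,p2):
    o1,d1=ray(n1,*p1);o2,d2=ray(n2,*p2)
    d1/=np.linalg.norm(d1);d2/=np.linalg.norm(d2)
    s=np.linalg.lstsq(np.stack([d1,-d2],1),o2-o1,rcond=None)[0]
    a,b=o1+s[0]*d1,o2+s[1]*d2
    return (a+b)/2,np.linalg.norm(a-b)
def proj(n,P):
    c=robot.camera_info(n); f=192/np.tan(np.radians(c['vfov'])/2); E=np.array(c['extrinsics'])
    q=E[:3,:3].T@(np.array(P)-E[:3,3]); return c['cx']+f*q[0]/-q[2], c['cy']-f*q[1]/-q[2]
E
python3 - <<'E'
from h import *
np.set_printoptions(precision=3,suppress=True)
for n in('top','side'):
    snap(n,n+'0.png'); print(n,robot.camera_info(n))
print(robot.get_obs())
E
```

```text
top {'vfov': 43.92269747179651, 'cx': 250.9425633575881, 'cy': 198.71378576601253, 'extrinsics': array([[-0.011,  0.996, -0.087,  0.459],
       [-1.   , -0.013, -0.019, -0.071],
       [-0.02 ,  0.086,  0.996,  1.518],
       [ 0.   ,  0.   ,  0.   ,  1.   ]])}
side {'vfov': 54.02195669341872, 'cx': 252.36792402548204, 'cy': 187.85344045121116, 'extrinsics': array([[ 0.953,  0.154, -0.261,  0.342],
       [-0.303,  0.533, -0.79 , -0.711],
       [ 0.018,  0.832,  0.554,  0.554],
       [ 0.   ,  0.   ,  0.   ,  1.   ]])}
{'time': 0.1, 'joint_positions': array([ 1.105,  0.088,  1.372,  0.   ,  1.684, -0.103]), 'qvel': array([-0.   , -0.001, -0.004,  0.   , -0.   ,  0.001]), 'joint_torque': array([  0.002, -34.125, -30.33 ,   0.072,   0.03 ,  -0.   ]), 'tool_pos': array([0.195, 0.514, 0.204]), 'ee_rot': array([-3.14 , -0.   ,  2.779]), 'wrist_force': array([ 0.119, -0.017, -0.146]), 'wrist_torque': array([ 0.014, -0.045,  0.051]), 'finger_force': 0.0, 'width': 0.09414489193134372}
```

View pics/top0.png

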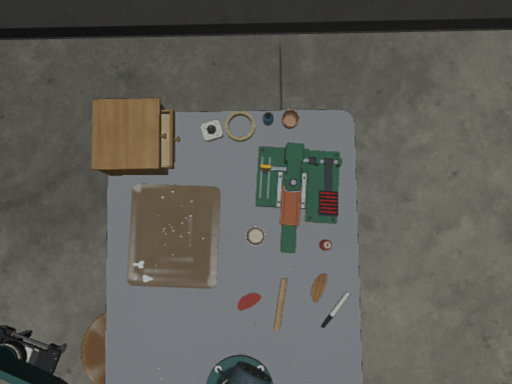

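View pics/side0.png

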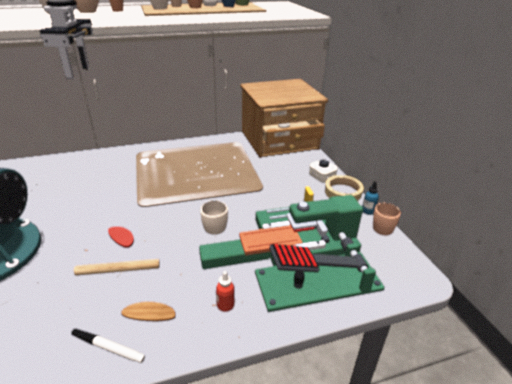

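The top view shows the press with its x axis pointing up the image: tile at about (290,207), treadle ribs at (328,203), ejector tab at (265,167), cup at (256,236), bottle at (326,244) and board at (174,236). In the side view the tile is at (270,240), the treadle pad at (294,258) and the tab at (309,195). I'll zoom in on both.

```bash
python3 - <<'E'
import cv2,numpy as np
t=cv2.imread('pics/top0.png')[135:270,225:365];s=cv2.imread('pics/side0.png')[170:310,190:390]
cv2.imwrite('pics/tc.png',cv2.resize(t,None,fx=4,fy=4,interpolation=cv2.INTER_CUBIC))
cv2.imwrite('pics/sc.png',cv2.resize(s,None,fx=4,fy=4,interpolation=cv2.INTER_CUBIC))
E
```

```text
(no output)
```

View pics/tc.png

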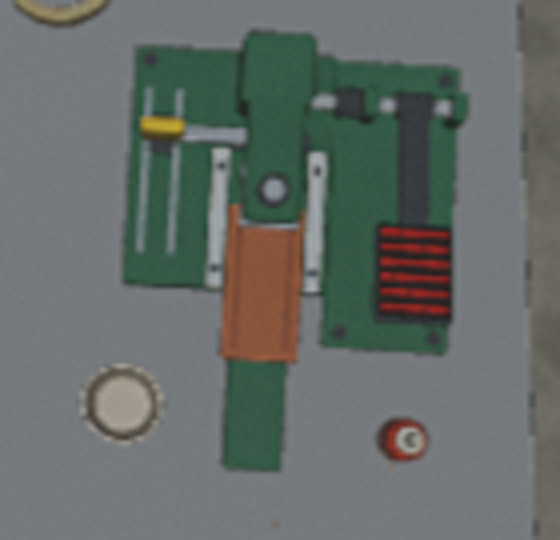

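View pics/sc.png

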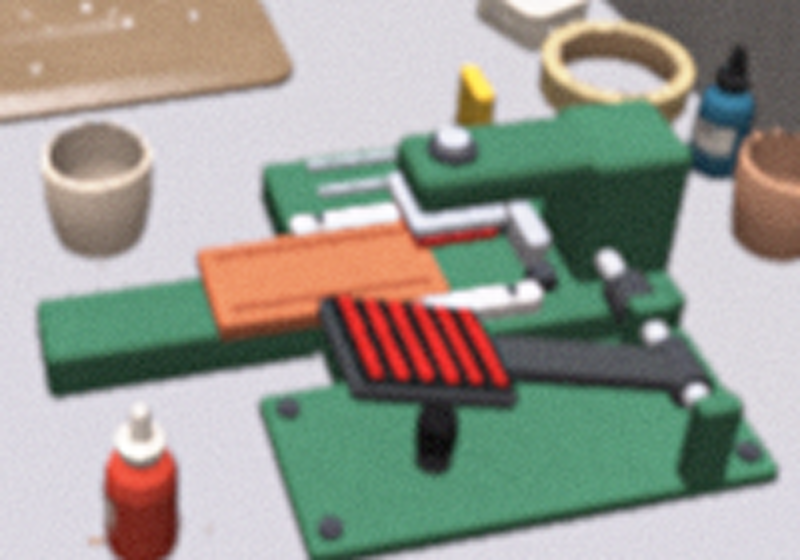

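```bash
cat > m.py <<'E'
from h import *
from scipy.optimize import least_squares
np.set_printoptions(precision=4,suppress=True)
T=lambda x,y:(225+(x+.5)/4-.5,135+(y+.5)/4-.5)
S=lambda x,y:(190+(x+.5)/4-.5,170+(y+.5)/4-.5)
pr={'tongL':((222,467),(40,302)),'tongR':((282,470),(55,362)),'tileL':((220,357),(198,250)),'tileR':((297,361),(220,326))}
for k,(a,b) in pr.items(): print(k,*tri('top',T(*a),'side',S(*b)))
pts=[((222,467),(-.14,.023,.03)),((282,470),(-.14,-.023,.03)),((205,288),(0,.044,.042)),((221,288),(0,.0315,.042)),((303,293),(0,-.0315,.042)),((320,293),(0,-.044,.042)),
((212,149),(.11,.044,.042)),((230,149),(.11,.0315,.042)),((327,152),(.11,-.044,.042)),((123,284),(0,.11,.03)),((136,46),(.19,.11,.03))]
W=np.array([onz('top',*T(*p),q[2])[:2] for p,q in pts]);Q=np.array([q[:2] for _,q in pts])
f=lambda s:(np.stack([np.cos(s[2])*Q[:,0]-np.sin(s[2])*Q[:,1]+s[0],np.sin(s[2])*Q[:,0]+np.cos(s[2])*Q[:,1]+s[1]],1)-W)
r=least_squares(lambda s:f(s).ravel(),[.5,-.1,0]);print('press',r.x);print(f(r.x)*1000)
x0,y0,a=r.x
def P(x,y,z): return np.array([x0+np.cos(a)*x-np.sin(a)*y,y0+np.sin(a)*x+np.cos(a)*y,z])
def inv(w): d=np.array(w[:2])-[x0,y0]; return np.array([np.cos(a)*d[0]+np.sin(a)*d[1],-np.sin(a)*d[0]+np.cos(a)*d[1]])
def cen(n,lo,hi,box):
    im=cv2.imread('pics/%s0.png'%n); h=cv2.cvtColor(im,cv2.COLOR_BGR2HSV); m=cv2.inRange(h,lo,hi); u0,v0,u1,v1=box
    ys,xs=np.nonzero(m[v0:v1,u0:u1]); return xs.mean()+u0,ys.mean()+v0,len(xs)
y1=cen('top',(20,120,80),(35,255,255),(255,155,280,180));y2=cen('side',(20,120,80),(35,255,255),(295,180,320,205))
p,e=tri('top',y1[:2],'side',y2[:2]);print('tab',y1,y2,p,e,inv(p))
r1=cen('top',(0,150,90),(8,255,255),(315,185,345,220));r2=cen('side',(0,170,120),(8,255,255),(265,235,325,275))
p,e=tri('top',r1[:2],'side',r2[:2]);print('pad',r1,r2,p,e,inv(p))
for k in('tileL','tileR'): print(k,inv(onz('top',*T(*pr[k][0]),.042)),inv(onz('side',*S(*pr[k][1]),.042)))
im=cv2.imread('pics/top0.png');h=cv2.cvtColor(im,cv2.COLOR_BGR2HSV);m=cv2.inRange(h,(8,70,50),(22,255,220))[180:292,124:224]
c=max(cv2.findContours(cv2.morphologyEx(m,cv2.MORPH_CLOSE,np.ones((5,5))),0,2)[0],key=cv2.contourArea);R=cv2.minAreaRect(c)
b=cv2.boxPoints(R)+[124,180];B=np.array([onz('top',*q,.006) for q in b]);print('board',b,B,B.mean(0),np.linalg.norm(B[0]-B[1]),np.linalg.norm(B[2]-B[1]))
for nm,z in(('cup',.058),):print(nm,onz('top',*T(121,403),z))
print('bottle',onz('top',*T(408,440),.087))
for n,q in(('home',(.05,0,.03)),('mouth',(0,0,.03)),('pad',(.0,-.11,.096)),('padflat',(0.008,-.11,.096))):print(n,P(*q),proj('top',P(*q)),proj('side',P(*q)))
E
python3 m.py
```

```text
tongL [ 0.4232 -0.1318  0.0276] 0.0003707044302435953
tongR [ 0.421  -0.1783  0.0296] 0.0008784008931267772
tileL [ 0.5078 -0.131   0.0413] 0.0010691212444069351
tileR [ 0.5031 -0.1902  0.0422] 0.0029186923948219287
press [ 0.5596 -0.165  -0.0689]
[[-1.8682 -0.7003]
 [-2.214  -0.1431]
 [ 0.671  -0.7584]
 [-0.0311 -0.8211]
 [ 0.328  -0.2257]
 [-0.3653  0.4573]
 [ 1.6565 -1.1361]
 [ 0.9957  0.4382]
 [-0.7667  0.6611]
 [ 0.4199  1.3551]
 [ 1.1743  0.8731]]
tab (np.float64(264.76), np.float64(166.04), 50) (np.float64(308.25555555555553), np.float64(194.37777777777777), 90) [ 0.6834 -0.0867  0.074 ] 0.0028095249049902475 [0.1181 0.0866]
pad (np.float64(327.85714285714283), np.float64(202.14906832298138), 161) (np.float64(294.57142857142856), np.float64(255.04683840749414), 427) [ 0.5689 -0.2742  0.091 ] 0.0023843630825286836 [ 0.0168 -0.1083]
tileL [-0.0535  0.0303] [-0.0547  0.0296]
tileR [-0.0532 -0.0292] [-0.0561 -0.0285]
board [[127.8285 284.558 ]
 [132.7143 183.179 ]
 [219.3684 187.3551]
 [214.4827 288.7341]] [[0.324  0.3491 0.006 ]
 [0.6459 0.3369 0.006 ]
 [0.6286 0.0581 0.006 ]
 [0.3084 0.0752 0.006 ]] [0.4767 0.2048 0.006 ] 0.32212153235087243 0.2793356093164666
cup [ 0.4736 -0.0543  0.058 ]
bottle [ 0.4433 -0.2684  0.087 ]
home [ 0.6095 -0.1685  0.03  ] (np.float64(290.85163631220877), np.float64(191.58427280930076)) (np.float64(290.97067361211094), np.float64(238.48065337734312))
mouth [ 0.5596 -0.165   0.03  ] (np.float64(290.04719607355014), np.float64(207.46297945767816)) (np.float64(268.00022104571957), np.float64(241.9712058739425))
pad [ 0.552  -0.2748  0.096 ] (np.float64(328.28497000147985), np.float64(208.0224387293773)) (np.float64(286.6411310162041), np.float64(255.04735758777116))
padflat [ 0.56   -0.2753  0.096 ] (np.float64(328.4018874723138), np.float64(205.35289113411216)) (np.float64(291.0204702834694), np.float64(254.3418369110982))
```

The geometry checks out. The press frame is at (0.560, -0.165) with yaw -0.069, and the tile's near end is at press x = -0.054, so it needs about 44 mm of push. The triangulated tongue, tile and pad heights match the text. Next is to go behind the tile with the fingers shut.

Emit:
arm_command(
  targets=[
    [0.13, -0.31, 0, 0.06],
    [0.26, -0.62, 0, 0.14],
    [0.26, -0.62, 0, 0.14],
    [0.26, -0.62, 0, 0.14],
    [0.26, -0.62, 0, 0.14],
    [0.26, -0.62, 0, 0.14],
    [0.26, -0.62, 0, 0.14],
    [0.26, -0.62, 0, 0.14],
  ],
  claw=1,
)

```text
time: 0.77
tool_pos: [0.323, 0.2073, 0.2052]
ee_rot: [-3.142, 0.0, 3.073]
wrist_force: [0.9, 0.7, 0.1]
width: 0.0441
finger_force: 0.0
```

Emit:
arm_command(
  targets=[
    [0.3, -0.73, 0, 0],
    [0.3, -0.73, 0, 0],
    [0.3, -0.73, 0, 0],
    [0.3, -0.73, 0, 0],
    [0.3, -0.73, 0, 0],
    [0.3, -0.73, 0, 0],
    [0.3, -0.73, 0, 0],
    [0.3, -0.73, 0, 0],
  ],
)

```text
time: 1.43
tool_pos: [0.4499, -0.1012, 0.2051]
ee_rot: [3.141, -0.0, 3.071]
wrist_force: [0.6, 0.1, 0.3]
width: 0.0003
finger_force: 0.0
```

Emit:
arm_command(
  targets=[
    [0.05, -0.11, 0, 0],
    [0.05, -0.11, 0, 0],
    [0.05, -0.11, -0.07, 0],
    [0.05, -0.11, -0.14, 0],
    [0.05, -0.11, -0.21, 0],
    [0.05, -0.11, -0.28, 0],
    [0.05, -0.11, -0.28, 0],
    [0.05, -0.11, -0.28, 0],
  ],
)

```text
time: 2.1
tool_pos: [0.4729, -0.1533, 0.0635]
ee_rot: [3.139, -0.006, 3.072]
wrist_force: [1.0, -0.0, 0.9]
width: 0.0004
finger_force: 0.0
```

Emit:
arm_command(
  targets=[
    [0, -0.012, -0.03, 0],
    [0, -0.012, -0.053, 0],
    [0, -0.012, -0.053, 0],
    [0.02, -0.013, -0.053, 0],
    [0.04, -0.015, -0.053, 0],
    [0.06, -0.016, -0.053, 0],
    [0.07, -0.017, -0.053, 0],
    [0.08, -0.018, -0.053, 0],
  ],
)

```text
time: 2.77
tool_pos: [0.5159, -0.1632, 0.0397]
ee_rot: [-3.141, 0.0, 3.073]
wrist_force: [-1.5, 0.3, 0.7]
width: 0.0009
finger_force: 0.9
```

```bash
python3 - <<'E'
from h import *
s=snap('side','s1.png')[170:310,190:390];t=snap('top','t1.png')[135:270,225:365]
a=cv2.resize(t,None,fx=3,fy=3)[:,:,::-1];b=cv2.resize(s[:, :130],None,fx=2.9,fy=2.9)[:405,:,::-1]
cv2.imwrite('pics/c1.png',np.hstack([a[:400],b[:400]])[:, :800])
E
```

```text
(no output)
```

View pics/c1.png

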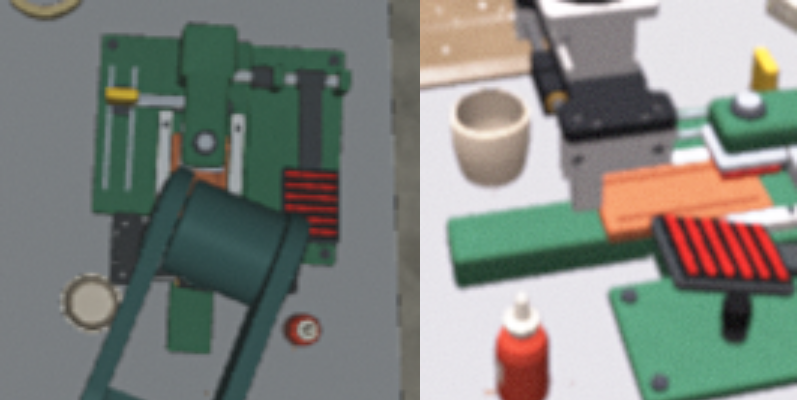

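The fingers are touching the tile's near end with about 1.5 N. I'll lower slightly and push on slowly.

Emit:
arm_command(
  targets=[
    [-0.004, 0, -0.008, 0],
    [0, 0, -0.01, 0],
    [0.008, -0.0005, -0.01, 0],
    [0.016, -0.001, -0.01, 0],
    [0.024, -0.0017, -0.01, 0],
    [0.032, -0.002, -0.01, 0],
    [0.04, -0.003, -0.01, 0],
    [0.04, -0.003, -0.01, 0],
  ],
)

```text
time: 3.53
tool_pos: [0.5358, -0.1648, 0.0341]
ee_rot: [-3.142, 0.001, 3.072]
wrist_force: [0.6, -0.6, -0.1]
width: 0.0008
finger_force: 0.0
```

Emit:
arm_command(
  targets=[
    [0.004, 0, 0, 0],
    [0.006, 0, 0, 0],
    [0.008, -0.0005, 0, 0],
    [0.008, -0.0005, 0, 0],
  ],
)

```text
time: 3.87
tool_pos: [0.5389, -0.1649, 0.0341]
ee_rot: [3.142, 0.0, 3.072]
wrist_force: [-2.0, -0.5, 0.3]
width: 0.0004
finger_force: 0.4
```

Emit:
arm_command(
  targets=[
    [0.003, 0, 0, 0],
    [0.005, 0, 0, 0],
    [0.005, 0, 0, 0],
  ],
)

```text
time: 4.12
tool_pos: [0.5397, -0.1649, 0.0341]
ee_rot: [-3.142, -0.004, 3.072]
wrist_force: [-6.3, 1.3, 3.4]
width: 0.0002
finger_force: 3.0
```

Emit:
arm_command(
  targets=[
    [0.004, 0, 0, 0],
    [0.006, 0, 0, 0],
    [0.006, 0, 0, 0],
    [0.006, 0, 0, 0],
  ],
)

```text
time: 4.45
tool_pos: [0.5398, -0.1648, 0.0341]
ee_rot: [-3.141, -0.011, 3.072]
wrist_force: [-12.8, 0.6, 9.5]
width: 0.0002
finger_force: 6.6
```

```bash
python3 - <<'E'
from h import *
s=snap('side','s2.png')[190:280,230:350]
cv2.imwrite('pics/c2.png',cv2.resize(s,None,fx=6,fy=6,interpolation=cv2.INTER_CUBIC)[:,:,::-1])
x0,y0,a=.5596,-.165,-.0689
for x,y,z in((-.01,.03,.042),(-.01,-.03,.042),(.11,-.0315,.042),(.11,-.03,.042)):
    u,v=proj('side',[x0+np.cos(a)*x-np.sin(a)*y,y0+np.sin(a)*x+np.cos(a)*y,z]);print(x,y,(u-230+.5)*6,(v-190+.5)*6)
E
```

```text
-0.01 0.03 181.90518680844218 237.11677119280273
-0.01 -0.03 227.73548021878833 351.6162894188185
0.11 -0.0315 568.2447737763562 301.8456362621041
0.11 -0.03 566.5296650438944 298.9734743005299
```

View pics/c2.png

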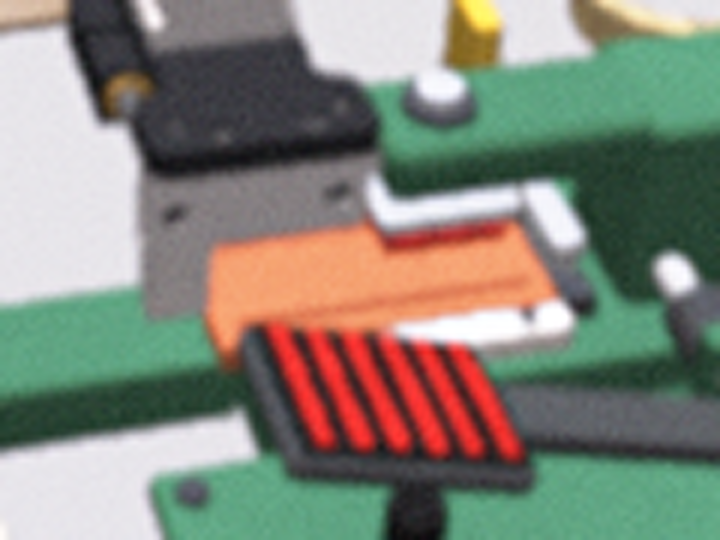

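The far end of the tile meets the back stop at the rail end, around (560,300) in the crop. The force rose to about 13 N with no further motion, so the tile is home. I'll back off and go over the treadle pad.

Emit:
arm_command(
  targets=[
    [-0.03, 0, 0, 0],
    [-0.05, 0, 0.03, 0],
    [-0.05, 0, 0.1, 0],
    [-0.03, 0, 0.18, 0],
    [-0.01, -0.06, 0.23, 0],
    [0.01, -0.14, 0.23, 0],
    [0.02, -0.22, 0.23, 0],
    [0.02, -0.22, 0.23, 0],
  ],
)

```text
time: 5.17
tool_pos: [0.5552, -0.2817, 0.1491]
ee_rot: [-3.137, 0.003, 3.066]
wrist_force: [-0.5, 0.9, -0.6]
width: 0.0004
finger_force: 0.0
```

Emit:
arm_command(
  targets=[
    [0, 0, 0, 0],
    [0, 0, 0, 0],
  ],
)

```text
time: 5.33
tool_pos: [0.5543, -0.2745, 0.1484]
ee_rot: [3.14, -0.0, 3.072]
wrist_force: [-0.1, 0.2, 0.6]
width: 0.0005
finger_force: 0.0
```

Emit:
arm_command(
  targets=[
    [0, 0, -0.04, 0],
    [0, 0, -0.08, 0],
    [0, 0, -0.1, 0],
    [-0.001, 0, -0.115, 0],
    [-0.003, 0, -0.13, 0],
    [-0.005, 0, -0.145, 0],
    [-0.007, 0, -0.16, 0],
    [-0.009, 0, -0.17, 0],
  ],
)

```text
time: 6.0
tool_pos: [0.55, -0.2739, 0.0657]
ee_rot: [3.141, 0.001, 3.073]
wrist_force: [-3.1, 3.3, 8.3]
width: 0.0007
finger_force: 3.9
```

Emit:
arm_command(
  targets=[
    [0, 0, -0.004, 0],
    [0, 0, -0.006, 0],
    [0, 0, -0.006, 0],
  ],
)

```text
time: 6.25
tool_pos: [0.5498, -0.2738, 0.0632]
ee_rot: [3.141, 0.0, 3.073]
wrist_force: [-5.0, 3.2, 8.1]
width: 0.0005
finger_force: 4.1
```

Emit:
arm_command(
  targets=[
    [0, 0, -0.004, 0],
    [0, 0, -0.008, 0],
    [0, 0, -0.01, 0],
    [0, 0, -0.01, 0],
  ],
)

```text
time: 6.58
tool_pos: [0.5495, -0.2739, 0.059]
ee_rot: [3.141, -0.0, 3.073]
wrist_force: [-5.7, 3.6, 11.4]
width: 0.0005
finger_force: 5.5
```

Emit:
arm_command(
  targets=[
    [0, 0, -0.003, 0],
    [0, 0, -0.006, 0],
    [0, 0, -0.006, 0],
  ],
)

```text
time: 6.83
tool_pos: [0.5493, -0.2738, 0.0569]
ee_rot: [3.141, -0.0, 3.073]
wrist_force: [-7.3, 3.5, 12.9]
width: 0.0003
finger_force: 6.3
```

Emit:
arm_command(
  targets=[
    [0, 0, -0.003, 0],
    [0, 0, -0.006, 0],
    [0, 0, -0.006, 0],
  ],
)

```text
time: 7.08
tool_pos: [0.5493, -0.2739, 0.0565]
ee_rot: [-3.141, 0.0, 3.073]
wrist_force: [-10.5, 6.2, 22.1]
width: 0.0006
finger_force: 10.7
```

Emit:
arm_command(
  targets=[
    [0, 0, -0.003, 0],
    [0, 0, -0.005, 0],
    [0, 0, -0.005, 0],
  ],
)

```text
time: 7.33
tool_pos: [0.5494, -0.2739, 0.0562]
ee_rot: [-3.141, 0.001, 3.073]
wrist_force: [-13.7, 8.1, 29.5]
width: 0.0005
finger_force: 14.6
```

The treadle is on its stop: the force rises steeply at z = 0.0565. I'll hold for over a second, then lift gently.

Emit:
arm_command(
  targets=[
    [0, 0, 0.002, 0],
    [0, 0, 0.002, 0],
    [0, 0, 0.002, 0],
    [0, 0, 0.002, 0],
    [0, 0, 0.002, 0],
    [0, 0, 0.002, 0],
    [0, 0, 0.002, 0],
    [0, 0, 0.002, 0],
  ],
)

```text
time: 8.0
tool_pos: [0.5494, -0.2739, 0.0563]
ee_rot: [-3.141, 0.001, 3.073]
wrist_force: [-12.4, 7.2, 26.6]
width: 0.0004
finger_force: 13.1
```

```bash
python3 - <<'E'
from h import *
s=snap('side','s3.png')[190:280,230:350]
cv2.imwrite('pics/c3.png',cv2.resize(s,None,fx=6,fy=6,interpolation=cv2.INTER_CUBIC)[:,:,::-1])
E
```

```text
(no output)
```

View pics/c3.png

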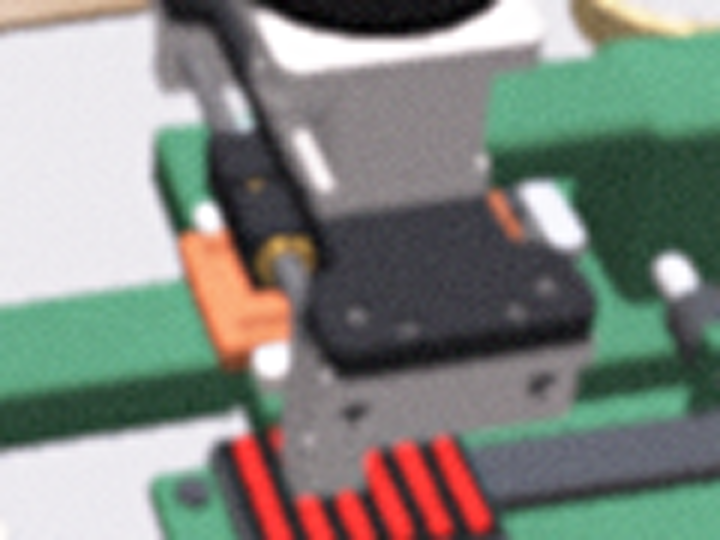

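Emit:
arm_command(
  targets=[
    [0, 0, 0, 0],
    [0, 0, 0, 0],
    [0, 0, 0, 0],
    [0, 0, 0, 0],
    [0, 0, 0, 0],
    [0, 0, 0, 0],
    [0, 0, 0, 0],
    [0, 0, 0, 0],
  ],
)

```text
time: 8.72
tool_pos: [0.5494, -0.2738, 0.0563]
ee_rot: [-3.141, 0.001, 3.073]
wrist_force: [-12.3, 7.6, 26.5]
width: 0.0005
finger_force: 13.1
```

The treadle is held down, and the tile's near-left corner at crop (180,235) matches the predicted home corner (182,237). Next I'll release it and go behind the ejector tab.

Emit:
arm_command(
  targets=[
    [0.004, 0, 0.02, 0],
    [0.008, 0, 0.04, 0],
    [0.01, 0, 0.06, 0],
    [0.012, 0, 0.08, 0],
    [0.012, 0, 0.12, 0],
    [0.012, 0, 0.18, 0],
    [0.012, 0, 0.24, 0],
    [0.012, 0, 0.3, 0],
  ],
)

```text
time: 9.38
tool_pos: [0.5559, -0.2743, 0.1998]
ee_rot: [3.141, 0.0, 3.073]
wrist_force: [0.8, -0.1, 0.1]
width: 0.0005
finger_force: 0.0
```

Emit:
arm_command(
  targets=[
    [0.05, 0.06, 0, 0],
    [0.1, 0.12, 0, 0],
    [0.15, 0.18, 0, 0],
    [0.2, 0.24, 0, 0],
    [0.26, 0.3, 0, 0],
    [0.3, 0.35, 0, 0],
    [0.32, 0.37, 0, 0],
    [0.32, 0.37, 0, 0],
  ],
)

```text
time: 10.05
tool_pos: [0.7177, -0.0857, 0.1973]
ee_rot: [3.14, 0.0, 3.078]
wrist_force: [-0.3, 0.5, -0.1]
width: 0.0007
finger_force: 0.0
```

Emit:
arm_command(
  targets=[
    [0, 0, 0, 0],
    [0, 0, 0, 0],
  ],
)

```text
time: 10.22
tool_pos: [0.7153, -0.0907, 0.1987]
ee_rot: [-3.141, -0.0, 3.071]
wrist_force: [-0.9, -0.9, -0.1]
width: 0.0008
finger_force: 0.0
```

Emit:
arm_command(
  targets=[
    [0, 0, -0.06, 0],
    [0, 0, -0.12, 0],
    [0, 0, -0.18, 0],
    [0, 0, -0.22, 0],
    [0, 0, -0.25, 0],
    [0, 0, -0.274, 0],
    [0, 0, -0.274, 0],
  ],
)

```text
time: 10.8
tool_pos: [0.7133, -0.0911, 0.0583]
ee_rot: [3.141, -0.005, 3.07]
wrist_force: [-0.3, 0.7, -1.3]
width: 0.0004
finger_force: 0.0
```

```bash
python3 - <<'E'
from h import *
s=snap('side','s4.png')
def c(f,lo,hi,b):
    m=cv2.inRange(cv2.cvtColor(cv2.imread('pics/'+f),cv2.COLOR_BGR2HSV),lo,hi)[b[1]:b[3],b[0]:b[2]];y,x=np.nonzero(m);return x.mean()+b[0],y.mean()+b[1],len(x)
for f in('side0.png','s4.png'):
    print(f,'ribs',c(f,(0,170,120),(8,255,255),(265,235,325,275)),'tab',c(f,(20,120,80),(35,255,255),(295,180,320,205)))
cv2.imwrite('pics/c4.png',cv2.resize(s[150:270,230:380],None,fx=5,fy=5,interpolation=cv2.INTER_CUBIC)[:,:,::-1])
E
```

```text
side0.png ribs (np.float64(294.57142857142856), np.float64(255.04683840749414), 427) tab (np.float64(308.25555555555553), np.float64(194.37777777777777), 90)
s4.png ribs (np.float64(294.47727272727275), np.float64(255.1340909090909), 440) tab (np.float64(308.25555555555553), np.float64(194.37777777777777), 90)
```

View pics/c4.png

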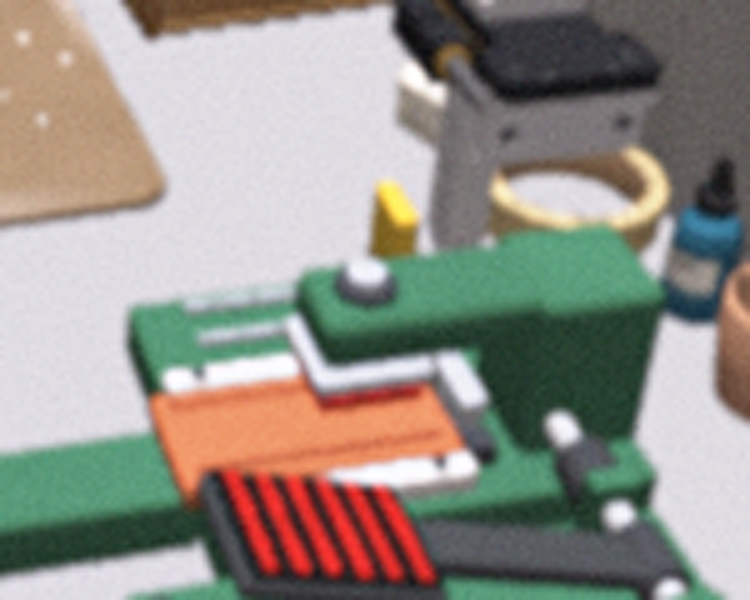

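The treadle is back up, the tile is home under the stamp, and the fingers stand behind the yellow tab, which is at crop (395,220). Next I'll push the ejector.

Emit:
arm_command(
  targets=[
    [-0.016, 0.001, 0, 0],
    [-0.03, 0.002, 0, 0],
    [-0.042, 0.003, 0, 0],
    [-0.054, 0.004, 0, 0],
    [-0.066, 0.005, 0, 0],
    [-0.078, 0.006, 0, 0],
    [-0.09, 0.007, 0, 0],
    [-0.1, 0.007, 0, 0],
  ],
)

```text
time: 11.52
tool_pos: [0.6674, -0.0871, 0.0638]
ee_rot: [-3.14, 0.006, 3.072]
wrist_force: [5.6, -1.4, 2.1]
width: 0.0005
finger_force: 2.7
```

Emit:
arm_command(
  targets=[
    [-0.01, 0.001, 0, 0],
    [-0.02, 0.002, 0, 0],
    [-0.03, 0.002, 0, 0],
    [-0.036, 0.003, 0, 0],
    [-0.04, 0.003, 0, 0],
    [-0.04, 0.003, 0, 0],
  ],
)

```text
time: 12.02
tool_pos: [0.6475, -0.0856, 0.0638]
ee_rot: [-3.14, 0.006, 3.072]
wrist_force: [3.9, -2.2, 3.1]
width: 0.0005
finger_force: 2.4
```

Emit:
arm_command(
  targets=[
    [-0.006, 0, 0, 0],
    [-0.012, 0.001, 0, 0],
    [-0.014, 0.001, 0, 0],
    [-0.014, 0.001, 0, 0],
  ],
)

```text
time: 12.35
tool_pos: [0.6409, -0.0851, 0.0638]
ee_rot: [-3.14, 0.007, 3.072]
wrist_force: [5.3, -2.4, 2.8]
width: 0.0005
finger_force: 2.7
```

Emit:
arm_command(
  targets=[
    [-0.004, 0, 0, 0],
    [-0.006, 0, 0, 0],
    [-0.006, 0, 0, 0],
  ],
)

```text
time: 12.6
tool_pos: [0.6389, -0.085, 0.0638]
ee_rot: [-3.141, 0.009, 3.072]
wrist_force: [7.1, -1.9, 0.8]
width: 0.0005
finger_force: 3.9
```

Emit:
arm_command(
  targets=[
    [-0.004, 0, 0, 0],
    [-0.006, 0, 0, 0],
    [-0.008, 0, 0, 0],
    [-0.008, 0, 0, 0],
  ],
)

```text
time: 12.93
tool_pos: [0.6388, -0.085, 0.064]
ee_rot: [-3.141, 0.018, 3.072]
wrist_force: [16.9, -1.3, -4.4]
width: 0.0004
finger_force: 8.6
```

```bash
python3 - <<'E'
from h import *
s=snap('side','s5.png');t=snap('top','t5.png')
a=cv2.resize(t[135:270,225:365],None,fx=3,fy=3);b=cv2.resize(s[165:265,230:330],None,fx=3.95,fy=3.95)
h=min(len(a),len(b));cv2.imwrite('pics/c5.png',np.hstack([a[:h],b[:h]])[:,:800,::-1])
E
```

```text
(no output)
```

View pics/c5.png

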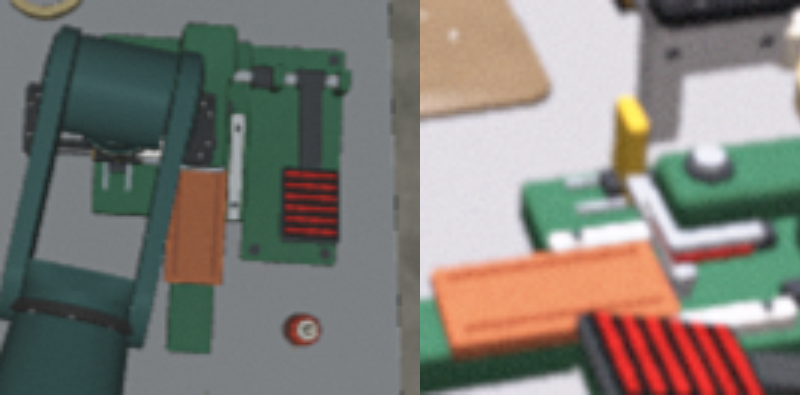

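The ejector is on its stop at 17 N and the tile has moved out over the tongue. I'll let the tab spring back gently, lift clear and measure the tile.

Emit:
arm_command(
  targets=[
    [0.02, -0.001, 0, 0],
    [0.04, -0.003, 0, 0],
    [0.06, -0.004, 0, 0],
    [0.08, -0.006, 0, 0],
    [0.1, -0.007, 0, 0],
    [0.12, -0.008, 0, 0],
    [0.14, -0.01, 0, 0],
    [0.16, -0.011, 0, 0],
  ],
)

```text
time: 13.7
tool_pos: [0.7111, -0.0894, 0.0616]
ee_rot: [3.141, -0.002, 3.072]
wrist_force: [-0.1, -0.4, 0.9]
width: 0.0004
finger_force: 0.0
```

Emit:
arm_command(
  targets=[
    [0, 0, 0.03, 0],
    [0, 0, 0.09, 0],
    [0, 0, 0.16, 0],
    [0, 0, 0.23, 0],
    [0, 0, 0.28, 0],
    [-0.06, 0.08, 0.28, 0],
    [-0.12, 0.16, 0.28, 0],
    [-0.18, 0.22, 0.28, 0],
  ],
  claw=0,
)

```text
time: 14.37
tool_pos: [0.632, 0.0086, 0.2014]
ee_rot: [3.14, -0.002, 3.071]
wrist_force: [1.2, 0.7, 0.9]
width: 0.0503
finger_force: 0.0
```

Emit:
arm_command(
  targets=[
    [-0.06, 0.08, 0, 0],
    [-0.12, 0.14, 0, 0],
    [-0.2, 0.14, 0, 0],
    [-0.24, 0.14, 0, 0],
    [-0.24, 0.14, 0, 0],
  ],
)

```text
time: 14.78
tool_pos: [0.508, 0.0789, 0.2017]
ee_rot: [3.141, -0.004, 3.075]
wrist_force: [1.0, 0.4, -0.5]
width: 0.0835
finger_force: 0.0
```

```bash
cat > t.py <<'E'
from h import *
np.set_printoptions(precision=4,suppress=True)
x0,y0,a=.5596,-.165,-.0689
inv=lambda w:np.array([np.cos(a)*(w[0]-x0)+np.sin(a)*(w[1]-y0),-np.sin(a)*(w[0]-x0)+np.cos(a)*(w[1]-y0)])
def box(n,f,b,lo,hi):
    im=snap(n,f)[:,:,::-1]; m=cv2.inRange(cv2.cvtColor(im.copy(),cv2.COLOR_BGR2HSV),lo,hi)[b[1]:b[3],b[0]:b[2]]
    c=max(cv2.findContours(m,0,2)[0],key=cv2.contourArea);return cv2.approxPolyDP(c,3,True)[:,0]+[b[0],b[1]],cv2.boxPoints(cv2.minAreaRect(c))+[b[0],b[1]]
p,r=box('top','t6.png',(265,170,315,260),(6,110,90),(16,255,255))
print(p,r); W=np.array([onz('top',*q,.042) for q in r]);print(W,W.mean(0),[inv(w) for w in W],inv(W.mean(0)))
p,r=box('side','s6.png',(215,205,320,270),(6,110,90),(16,255,255));print('side',p,[inv(onz('side',*q,.042)) for q in p])
print(robot.get_obs()['tool_pos'])
im=cv2.cvtColor(cv2.imread('pics/s6.png'),cv2.COLOR_BGR2HSV);m=cv2.inRange(im,(20,120,80),(35,255,255))[180:205,295:320];y,x=np.nonzero(m);print('tab',x.mean()+295,y.mean()+180)
E
python3 t.py
```

```text
[[282 191]
 [280 228]
 [297 229]
 [300 192]] [[279.1751 228.1985]
 [281.5097 190.8444]
 [300.4981 192.0311]
 [298.1634 229.3852]]
[[ 0.495  -0.1295  0.042 ]
 [ 0.611  -0.1387  0.042 ]
 [ 0.6065 -0.1976  0.042 ]
 [ 0.4906 -0.1881  0.042 ]] [ 0.5508 -0.1635  0.042 ] [array([-0.0669,  0.0309]), array([0.0495, 0.0298]), array([ 0.049 , -0.0293]), array([-0.0672, -0.0278])] [-0.0089  0.0009]
side [[295 242]
 [287 227]
 [233 235]
 [239 255]
 [269 250]
 [271 243]] [array([ 0.0493, -0.0248]), array([0.0482, 0.024 ]), array([-0.0689,  0.0234]), array([-0.069 , -0.0367]), array([-0.0085, -0.0359]), array([ 0.001 , -0.0171])]
[0.5122 0.0778 0.2019]
tab 308.17045454545456 194.3068181818182
```

The tile centre is at press (-0.009, 0.001), 59 mm out of home. The two views agree on its near end, and the tab is back at rest. I'll grasp across the tile at press x = -0.02, after checking the height of the treadle base plate.

```bash
python3 - <<'E'
from h import *
T=lambda x,y:(225+(x+.5)/4-.5,135+(y+.5)/4-.5)
S=lambda x,y:(190+(x+.5)/4-.5,170+(y+.5)/4-.5)
print(tri('top',T(322,346),'side',S(262,400)),tri('top',T(377,316),'side',S(322,298)))
E
```

```text
(array([ 0.51682164, -0.21302521,  0.00979241]), np.float64(0.0005881721422928796)) (array([ 0.53380619, -0.24528962,  0.10050741]), np.float64(0.003382268293375414))
```

Emit:
arm_command(
  targets=[
    [0.02, -0.08, 0, 0],
    [0.03, -0.16, 0, 0],
    [0.04, -0.24, 0, 0],
    [0.05, -0.32, 0, 0],
    [0.054, -0.4, 0, 0],
    [0.054, -0.46, 0, 0],
    [0.054, -0.482, 0, 0],
    [0.054, -0.482, 0, 0],
  ],
  claw=0,
)

```text
time: 15.55
tool_pos: [0.5407, -0.1667, 0.2005]
ee_rot: [3.141, -0.002, 3.067]
wrist_force: [0.0, 0.8, -0.2]
width: 0.0943
finger_force: 0.0
```

Emit:
arm_command(
  targets=[
    [0, 0, -0.04, 0],
    [0, 0, -0.1, 0],
    [0, 0, -0.16, 0],
    [0, 0, -0.22, 0],
    [0, 0, -0.26, 0],
    [0, 0, -0.26, 0],
  ],
)

```text
time: 16.05
tool_pos: [0.5372, -0.1603, 0.0656]
ee_rot: [3.137, -0.011, 3.074]
wrist_force: [-1.2, 1.2, -0.4]
width: 0.094
finger_force: 0.0
```

Emit:
arm_command(
  targets=[
    [0, 0, -0.03, 0],
    [0, 0, -0.06, 0],
    [0, 0, -0.088, 0],
    [0, 0, -0.088, 0],
    [0, 0, -0.088, 0],
  ],
)

```text
time: 16.47
tool_pos: [0.5411, -0.1627, 0.0282]
ee_rot: [3.141, 0.0, 3.073]
wrist_force: [0.4, 0.6, 0.9]
width: 0.0938
finger_force: 0.0
```

Emit:
arm_command(
  targets=[
    [-0.004, 0, -0.006, 0],
    [-0.004, 0, -0.006, 0],
    [-0.004, 0, -0.006, 0],
    [-0.004, 0, -0.006, 0],
    [-0.004, 0, -0.006, 0],
    [-0.004, 0, -0.006, 0],
    [-0.004, 0, -0.006, 0],
    [-0.004, 0, -0.006, 0],
  ],
  claw=1,
)

```text
time: 17.13
tool_pos: [0.5388, -0.1637, 0.025]
ee_rot: [-3.142, 0.001, 3.072]
wrist_force: [-1.9, -0.2, 1.8]
width: 0.0593
finger_force: 30.0
```

Emit:
arm_command(
  targets=[
    [0, 0, 0, 0],
    [0, 0, 0, 0],
  ],
)

```text
time: 17.3
tool_pos: [0.5388, -0.1637, 0.025]
ee_rot: [-3.142, 0.001, 3.072]
wrist_force: [-0.6, 1.0, 4.1]
width: 0.0594
finger_force: 30.0
```

The tile is gripped: opening 59.4 mm, grip force 30 N. I'll raise it slightly, draw it back out from under the head, then lift.

Emit:
arm_command(
  targets=[
    [-0.01, 0.001, 0.004, 0],
    [-0.03, 0.002, 0.006, 0],
    [-0.05, 0.003, 0.006, 0],
    [-0.07, 0.005, 0.006, 0],
    [-0.09, 0.006, 0.006, 0],
    [-0.1, 0.007, 0.02, 0],
    [-0.1, 0.007, 0.06, 0],
    [-0.1, 0.007, 0.12, 0],
  ],
)

```text
time: 17.97
tool_pos: [0.4853, -0.159, 0.0823]
ee_rot: [3.139, -0.007, 3.072]
wrist_force: [-0.5, 0.7, -0.2]
width: 0.0597
finger_force: 30.0
```

Emit:
arm_command(
  targets=[
    [0, 0, 0.06, 0],
    [0, 0, 0.12, 0],
    [0, 0, 0.16, 0],
    [0, 0, 0.16, 0],
    [0, 0, 0.16, 0],
  ],
)

```text
time: 18.38
tool_pos: [0.489, -0.1604, 0.1659]
ee_rot: [-3.141, 0.003, 3.072]
wrist_force: [-0.5, 0.6, -2.2]
width: 0.0598
finger_force: 30.0
```

Emit:
arm_command(
  targets=[
    [-0.005, 0.04, 0, 0],
    [-0.012, 0.12, 0, 0],
    [-0.02, 0.2, 0, 0],
    [-0.025, 0.28, 0, 0],
    [-0.03, 0.36, 0, 0],
    [-0.035, 0.44, 0, 0],
    [-0.042, 0.52, 0, 0],
    [-0.048, 0.6, 0, 0],
  ],
)

```text
time: 19.05
tool_pos: [0.4623, 0.1414, 0.1616]
ee_rot: [-3.141, -0.005, 3.072]
wrist_force: [0.7, -0.4, -1.6]
width: 0.0597
finger_force: 30.0
```

Emit:
arm_command(
  targets=[
    [0, 0.06, 0, 0],
    [0, 0.1, 0, 0],
    [0, 0.13, 0, 0],
    [0, 0.13, -0.05, 0],
    [0, 0.13, -0.1, 0],
    [0, 0.13, -0.15, 0],
    [0, 0.13, -0.2, 0],
    [0, 0.13, -0.22, 0],
  ],
)

```text
time: 19.72
tool_pos: [0.4598, 0.2035, 0.0478]
ee_rot: [-3.137, -0.011, 3.072]
wrist_force: [-0.9, 0.6, -1.0]
width: 0.0595
finger_force: 30.0
```

Emit:
arm_command(
  targets=[
    [0, 0, 0, 0],
    [0, 0, 0, 0],
    [0, 0, 0, 0],
  ],
)

```text
time: 19.97
tool_pos: [0.4653, 0.2051, 0.0556]
ee_rot: [3.141, 0.002, 3.072]
wrist_force: [-0.3, 0.1, -0.9]
width: 0.06
finger_force: 30.0
```

Emit:
arm_command(
  targets=[
    [0, 0, -0.03, 0],
    [0, 0, -0.06, 0],
    [0, 0, -0.08, 0],
    [0, 0, -0.088, 0],
    [0, 0, -0.09, 0],
    [0, 0, -0.09, 0],
    [0, 0, -0.09, 0],
  ],
)

```text
time: 20.55
tool_pos: [0.4654, 0.2052, 0.0106]
ee_rot: [3.141, 0.002, 3.072]
wrist_force: [-0.1, -0.7, -1.2]
width: 0.0593
finger_force: 30.0
```

Emit:
arm_command(
  targets=[
    [0, 0, -0.002, 0],
    [0, 0, -0.004, 0],
    [0, 0, -0.004, 0],
  ],
)

```text
time: 20.8
tool_pos: [0.4647, 0.205, 0.0077]
ee_rot: [3.141, 0.0, 3.072]
wrist_force: [-0.5, 0.2, -0.7]
width: 0.0597
finger_force: 30.0
```

Emit:
arm_command(
  targets=[
    [0, 0, -0.001, 0],
    [0, 0, -0.002, 0],
    [0, 0, -0.002, 0],
  ],
)

```text
time: 21.05
tool_pos: [0.4645, 0.2049, 0.0064]
ee_rot: [3.142, -0.0, 3.072]
wrist_force: [-0.2, 0.3, -2.3]
width: 0.0598
finger_force: 30.0
```

Emit:
arm_command(
  targets=[
    [0, 0, 0, 0],
    [0, 0, 0, 0],
    [0, 0, 0, 0],
    [0, 0, 0, 0],
    [0, 0, 0, 0],
    [0, 0, 0, 0],
    [0, 0, 0, 0],
    [0, 0, 0, 0],
  ],
  claw=0,
)

```text
time: 21.72
tool_pos: [0.4646, 0.2049, 0.0065]
ee_rot: [3.141, 0.0, 3.072]
wrist_force: [0.2, 1.4, 0.4]
width: 0.0941
finger_force: 0.0
```

Emit:
arm_command(
  targets=[
    [0, 0, 0.02, 0],
    [0, 0, 0.06, 0],
    [0, 0, 0.12, 0],
    [0, 0, 0.2, 0],
    [0, 0, 0.28, 0],
    [-0.06, 0.06, 0.36, 0],
    [-0.14, 0.1, 0.4, 0],
    [-0.22, 0.16, 0.4, 0],
  ],
)

```text
time: 22.38
tool_pos: [0.3795, 0.2692, 0.2076]
ee_rot: [3.137, 0.008, 3.069]
wrist_force: [-0.0, 1.5, 0.2]
width: 0.0942
finger_force: 0.0
```

Emit:
arm_command(
  targets=[
    [-0.08, 0.1, 0, 0],
    [-0.16, 0.18, 0, 0],
    [-0.2, 0.26, 0, 0],
    [-0.24, 0.34, 0, 0],
    [-0.24, 0.34, 0, 0],
    [-0.24, 0.34, 0, 0],
    [-0.24, 0.34, 0, 0],
  ],
)

```text
time: 22.97
tool_pos: [0.2567, 0.4396, 0.2023]
ee_rot: [-3.141, 0.0, 3.076]
wrist_force: [0.9, -0.2, 0.3]
width: 0.0939
finger_force: 0.0
```

```bash
python3 - <<'E'
from h import *
np.set_printoptions(precision=4,suppress=True)
t=snap('top','t9.png');s=snap('side','s9.png')
P={}
for n,b in(('top',(125,180,225,292)),('side',(130,135,265,205))):
    im=cv2.cvtColor(cv2.imread('pics/%s9.png'%n[0]),cv2.COLOR_BGR2HSV);m=cv2.inRange(im,(5,125,90),(16,255,255))[b[1]:b[3],b[0]:b[2]]
    c=max(cv2.findContours(m,0,2)[0],key=cv2.contourArea);r=cv2.boxPoints(cv2.minAreaRect(c))+[b[0],b[1]]
    print(n,cv2.contourArea(c),cv2.approxPolyDP(c,3,True)[:,0]+[b[0],b[1]])
    if n=='top':
        W=np.array([onz(n,*q,.018) for q in r]);print(W,W.mean(0)-[.4767,.2048,0],np.linalg.norm(W[0]-W[1]),np.linalg.norm(W[2]-W[1]))
im=cv2.cvtColor(cv2.imread('pics/s9.png'),cv2.COLOR_BGR2HSV)
for lo,hi,b in(((0,170,120),(8,255,255),(265,235,325,275)),((20,120,80),(35,255,255),(295,180,320,205))):
    y,x=np.nonzero(cv2.inRange(im,lo,hi)[b[1]:b[3],b[0]:b[2]]);print(x.mean()+b[0],y.mean()+b[1])
cv2.imwrite('pics/c9.png',cv2.resize(s[120:320,120:390],None,fx=2.9,fy=2.9,interpolation=cv2.INTER_CUBIC)[:,:,::-1])
E
```

```text
top 665.5 [[166 216]
 [163 253]
 [181 254]
 [183 217]]
[[0.4203 0.2378 0.018 ]
 [0.5395 0.2291 0.018 ]
 [0.5342 0.1691 0.018 ]
 [0.4151 0.1782 0.018 ]] [ 0.0006 -0.0013  0.018 ] 0.11953761587311404 0.060195826701768276
side 512.0 [[215 160]
 [174 163]
 [176 175]
 [216 171]]
294.85167464114835 255.29425837320574
308.25555555555553 194.3111111111111
```

View pics/c9.png

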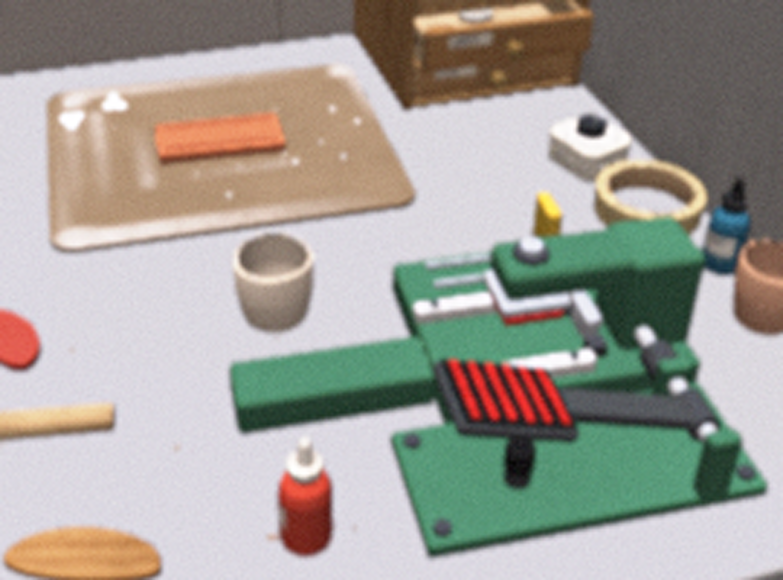

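The tile lies flat on the board at crop (220,137), with its centre about 1 mm from the board's centre. The treadle and tab are at rest, and the cup (273,280) and bottle (305,500) are undisturbed, so I'm handing in.

```bash
python3 -c "
from h import *
print(robot.close_job())"
```

```text
the job is handed in; nothing more can be done
None
```

I handed the job in at about 23 s of the 67 s allowed; no verdict came back. The tile was pushed home, stamped, ejected and laid flat about 1 mm from the board's centre, with the treadle and ejector tab back at rest and the cup and bottle where they stood.

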